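# Load a filter module into the test feeder

### The arm

A 7-joint arm with a two-finger parallel gripper is mounted at the origin on the work surface. World frame = base frame: x ahead of the robot, y to its left, z up, the work surface at z = 0. Lengths are in m, angles in rad, forces in N, time in s.
With the tool pointing down it reaches from about 0.425 to 0.875 m from the base axis. Payload 4.7 kg.
Tool frame: the origin (TCP) lies on the centre line of the jaws, within the pads' length; the fingertips stand ahead of it and the grasp point (between the pads) lies 8 mm behind it (ctrl.finger_overhang is the x of the fingertips in the tool frame, in m); x points along the fingers, z is the direction in which the jaws open and shut, and the axes are right-handed (so a half turn about x gives the same grasp; the last joint's range is limited). The gripper opens to 87 mm and grips with 3 to 60 N. Pads are 19 mm wide; open, the fingers measure 117 mm over their backs; the gripper's body (75 mm by 190 mm) begins 51 mm behind the grasp point.
Start: joints at [1.269, 0.321, -0.07, 1.45, 0.023, 1.371, -0.057], TCP at [0.202, -0.618, 0.234] pointing down, gripper open.
Joint ranges: [-2.86, 2.86], [-0.3, 2.09], [-1.38, 1.24], [0.06, 2.45], [-1.56, 4.7], [0.09, 2.05], [-2.69, 2.69]. Speed limits (rad/s): [2.57, 2.57, 3.14, 3.14, 3.14, 3.14, 3.14].

### API

Orientations are given as a rotation vector (axis times angle).
In Python, from bench import readout, viewer, job, nets, ctrl gives the robot as it stands.
- The arm moves only by the shell command python3 -m creep 'ROWS' [FORCE]. ROWS is JSON, a list of rows, each an object with "linear": the shift along the tool's x, y, z in m, a list of three; "twist": the turn, a rotation vector about the tool's x, y, z in degrees, a list of three; "fingers": the gripper's target within -1 to 1 (shut at 1, half-way at 0, fully open at -1). A call has 1 to 8 rows; each row is the pose to reach, as a shift and turn from the pose commanded when the call began, along the tool's axes at that moment; what a row does not reach only later rows make up. A row lasts 1/12 s, in which the tool goes at most 41.7 mm and 7.16 degrees, less where a joint would pass 70% of its speed; a pose out of reach is approached as far as the arm can. A call with a gripper value outside its range is refused whole. The fingers move at their own pace and stop on an object; FORCE is the grip in N (left out, the last holds). Time passes only in rows, so rows that repeat a pose let the fingers close. It gives the time, the measured TCP pose, the force and the opening at its end, in the units of the state.
- readout.get_state(): the state, without advancing time (a new reading comes with each control period).
- viewer.get_image(name): name is "scene" or "top" or "wrist"; returns (picture, depth): 480x640x3 uint8, red, green, blue; 480x640 float32, m along the optical axis (not along the pixel's ray), 0 where there is no reading.
- viewer.camera_params(name): a dict with "K" (3x3 intrinsics, pixels), "cam_to_world" (4x4, takes a point from camera to world coordinates). Camera axes: x right, y down, z forward; pixel columns grow to the right and rows downward; lengths in m; the calibration is good to about 2 mm. The wrist camera is an equidistant fisheye: a pixel r from the principal point sees the ray r / f radians off the axis. A picture is of the moment at which its call begins: read the wrist's pose just before it. camera_params takes no time and is no camera call; for the wrist camera it gives the pose at the moment of the call.
- job.close_job(): hands the job in, once; it reports no verdict.
Trained networks look in the newest picture that a camera, given by its name, has taken for a name from the list of things; names that differ only in an ending like _2 or _b are one class to them, and where a whole thing is asked for, a point or a joint stands for the part that bears it (a point fixed in the world has none). Each returns a list of dicts, best first, with "conf" (0 to 1); they miss things now and then, are a little off and sometimes report something else, mostly with a low value. They report only what shows in the picture. A call takes as long as a camera call. They do not tell look-alikes from the thing itself.
- nets.boxes_of(camera, label): "centre" ([x, y, z] in m, in world coordinates, good to about 4 mm: the middle of the surface that is visible of it).
- nets.place_of(camera, label): "centre" ([x, y, z] in m, in world coordinates, good to about 4 mm: a listed point, or the origin of a listed thing).
The state is a dict: "time": time; "joint_positions": joint angles; "qd": joint speeds; "joint_torque": joint torques, N m; "position": TCP position; "tool_rot": TCP orientation; "ft_force": force on the tool from outside, world axes, zero at the start; "torque": the same for the moment, N m; "grip_width": opening from 0.0 (shut) to 1.0 (fully open).
Only numpy, scipy, OpenCV 4.12 (cv2) and the standard library are available. Lean on these libraries where they do the work, as an engineer would, in place of code of your own. Each camera call takes 0.05 s, during which the arm holds its last target.

### The job

Pick up the steel filter module and set it, terminals up and lengthwise, in the wide loading end at the top of the sloped feeder chute, and let go of it. Then push it down the chute from behind, through the dragging brake, until it rests against the black stop plate at the bottom, without forcing the stop (never more than about 20 N on it), and take the gripper away. Leave the solder spool, the capacitor and the screwdriver where they are.

Things in the scene. Friction and masses are not known exactly. Their poses are not given: they have to be found in the camera images.
- module: The part: plain steel-cased box 50 mm long (its x), 40 mm wide (y), 34 mm tall, with a thin black cap (top at 36 mm) and on it two brass terminal posts up to 44 mm, at x = +-14 mm; 0.15 to 0.3 kg. Origin: centre of its underside, z up through the terminals. Its two ends are alike. Starts upright on the red bench top (z = 0).
- bed: Sloped floor of the feeder chute: aluminium strip 300 mm long, 72 mm wide, inclined 0.24 rad, on a fixed stand. Origin: on the floor surface, middle of the upper edge, 115 mm above the bench. x runs down the slope along the chute, y across, z out of the floor. Side walls are 12 mm high all along, so the module stands well above them. Bed x, y below are in this frame.
- load (a point): Middle of the wide loading end, on the floor at bed x = 46 mm. Loading end: bed x 0 to 78 mm, wall faces at y = -25 and +25 mm, no wall across the upper edge. A module laid lengthwise here stays where it is put.
- throat (a point): Floor point at bed x = 100 mm, where the funnel (bed x 70 to 100 mm) ends and the throat begins. On the throat's -y side is a fixed wall, face at y = -21 mm, to the lower end.
- shoe: Black brake shoe, the throat's +y side, bed x 100 to 240 mm: face at y = +17 mm when free, sprung in y, gives way up to 6 mm. It clamps the module with 3 to 4.5 N, so from the funnel on pushing takes a steady drag of 3 to 6 N (hidden friction), up to 15 N for a moment in the funnel, and the module stays where it is left. Origin as the bed's.
- gate: Grey escapement block across the lower end, 30 x 64 x 40 mm, uphill face at bed x = 268 mm; origin centre of its underside, axes as the bed's. On a rod it carries the black stop plate (32 mm wide, 3 to 33 mm above the floor), uphill face at bed x 208 to 248 mm: set anew each time, not reported. A module on it is centred 25 mm uphill of that. It gives 1 mm per 2.5 N; over 20 N is too much.
- spool: Solder spool, bystander: upright metal reel 52 mm in diameter, 46 mm tall. Origin: centre of its underside.
- capacitor: Can capacitor, bystander: upright cylinder 35 mm in diameter, 51 mm tall. Origin: centre of its underside.
- driver: Screwdriver, bystander: 190 mm long, lying along its x on the bench.
Not all that is in view belongs to the job. What is shaped like the module but brown or purple is not meant.

How it is judged:
On the way:
1. the module stands lengthwise on the floor of the loading end (its middle less than 80 mm from the upper edge), let go (x of module in the frame of bed between 0.005 and 0.08 m and y of module in the frame of bed between -0.012 and 0.012 m and z of module in the frame of bed below 0.005 m and angle between the z axis of module and the z axis of bed, either way round below 0.1 rad and angle between the x axis of module and the x axis of bed, either way round below 0.4 rad and contact force between the fingers and module below 0.1 N), for 0.2 s.
At the end, for the whole second after the job is handed in: The module rests against the stop plate (contact force above 0.15 N), flat on the chute floor (underside within 4 mm, tilt within 0.08 rad of the bed), terminals up, within 7 mm of the chute's centre line, at rest and released (contact force between module and gate above 0.15 N and x of module in the frame of bed between 0.175 and 0.232 m and y of module in the frame of bed between -0.007 and 0.007 m and z of module in the frame of bed below 0.004 m and angle between the z axis of module and the z axis of bed, either way round below 0.08 rad and angle between module's own z axis and vertical below 0.5 rad and linear speed of module below 0.01 m/s and contact force between the fingers and module below 0.1 N); the robot touches nothing.
It fails at once if the module presses the stop with more than 20 N (contact force between module and gate above 20 N).
It fails at once if the solder spool is moved by more than 15 mm (distance of spool from where it was at the start of the episode above 0.015 m).
It fails at once if the capacitor is moved by more than 15 mm (distance of capacitor from where it was at the start of the episode above 0.015 m).
It fails at once if the screwdriver is moved by more than 15 mm (distance of driver from where it was at the start of the episode above 0.015 m).
It also fails if it takes over 64 s, if anything falls off the work surface, if the arm or the gripper's body presses on something with over 40 N, if the wrist force passes 120 N, or if a joint passes its speed limit or range.

## Working session

There is one attempt and no reset: what is moved stays moved. The work goes in short steps, Python scripts to look and compute and a shell command to move; the robot and the scene stay as the last step left them, time stands still between calls to the robot, and variables do not carry over. Pictures are saved under pics/ and viewed, and the job is handed in when it is done.

```bash
ls; mkdir -p pics; python3 - <<'E'
from bench import readout, viewer, job, nets, ctrl
import cv2
print(readout.get_state()); print(ctrl.finger_overhang)
for n in ("scene","top","wrist"):
    p,d=viewer.get_image(n); cv2.imwrite(f"pics/{n}0.png",p[:,:,::-1])
    c=viewer.camera_params(n); print(n,c["K"],c["cam_to_world"])
    for l in ("module","bed","load","throat","shoe","gate","spool","capacitor","driver"):
        r=nets.place_of(n,l)
        print(l,[( [round(float(v),3) for v in x["centre"]],round(x["conf"],2)) for x in r[:4]])
E
```

```text
pics
{'time': 0.0, 'joint_positions': array([ 1.26909369,  0.32181164, -0.07009557,  1.45163668,  0.02262207,
        1.37076533, -0.05688329]), 'qd': array([-0.00080867, -0.00079405,  0.00087543, -0.00026055, -0.0008402 ,
        0.00023672,  0.0008164 ]), 'joint_torque': array([ 3.51922199e-04, -4.91285491e+01, -4.03824449e-01, -3.12525880e+01,
       -6.40320126e-02,  4.37951123e-02,  1.70802819e-04]), 'position': array([ 0.20167354, -0.61739155,  0.23248817]), 'tool_rot': array([ 0.97447822,  1.34382043, -0.97284783]), 'ft_force': array([ 0.3821775 , -0.53624424, -0.66467357]), 'torque': array([-0.029503  ,  0.05032234,  0.00714249]), 'grip_width': 0.9983518260809062}
0.011
scene [[436.31697706   0.         314.84717685]
 [  0.         436.31697706 237.36156   ]
 [  0.           0.           1.        ]] [[ 0.52878941  0.68547688 -0.50050295  1.01446502]
 [ 0.84874444 -0.42440269  0.31546036 -0.35506509]
 [ 0.00382599 -0.59161119 -0.80621434  0.83958182]
 [ 0.          0.          0.          1.        ]]
module [([0.511, -0.385, 0.0], 0.95), ([0.348, -0.35, 0.0], 0.91), ([0.443,
[... 864 characters left out ...]
 0.021, 0.09], 0.56)]
shoe []
gate [([0.585, 0.199, 0.049], 0.94)]
spool [([0.718, -0.052, 0.001], 0.9)]
capacitor [([0.666, -0.262, -0.001], 0.71)]
driver [([0.67, -0.36, 0.001], 0.59)]
wrist [[371.64829954   0.         318.91602497]
 [  0.         371.64829954 238.14426697]
 [  0.           0.           1.        ]] [[ 3.10935889e-01 -9.18830871e-01 -2.43040538e-01  2.67951300e-01]
 [-9.50430713e-01 -3.00753049e-01 -7.89244170e-02 -5.96593793e-01]
 [-5.76992056e-04  2.55533626e-01 -9.66799996e-01  3.84163716e-01]
 [ 0.00000000e+00  0.00000000e+00  0.00000000e+00  1.00000000e+00]]
module [([0.349, -0.352, 0.001], 0.6)]
bed []
load []
throat []
shoe []
gate []
spool []
capacitor []
driver []
```

View pics/scene0.png

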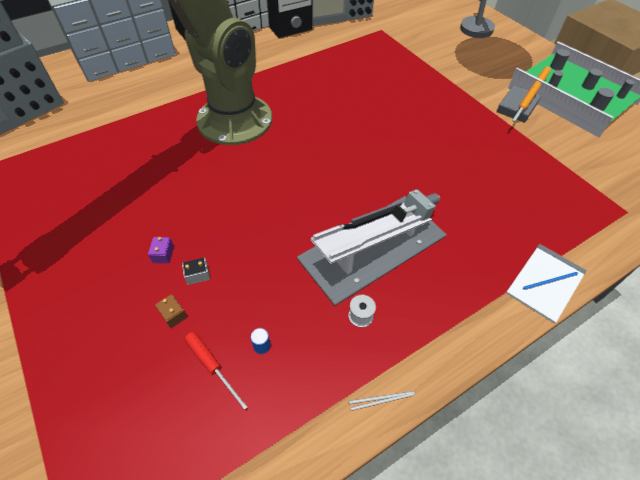

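View pics/top0.png

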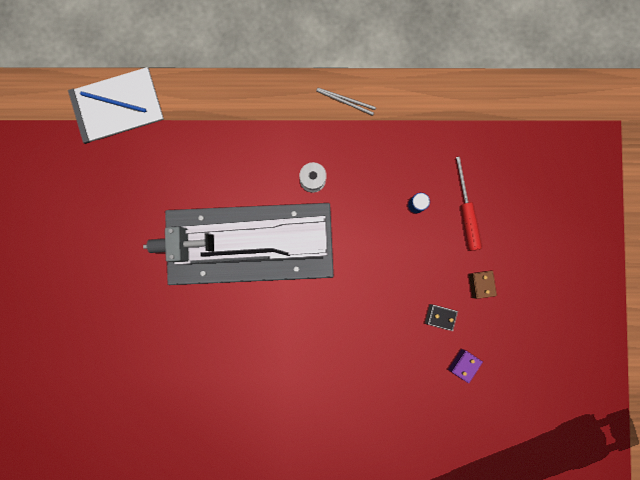

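View pics/wrist0.png

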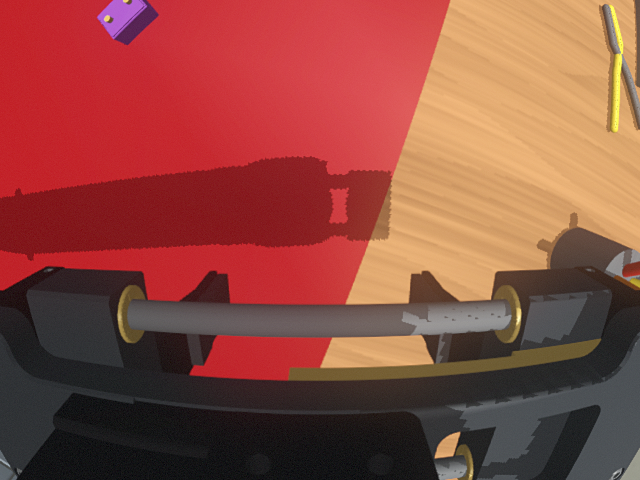

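Module candidates: purple at top px (466,366), brown at (482,285), steel one with black cap at (441,317) ≈ (0.443,-0.303). The chute runs along world +y, with its upper end at top px (326,237). Next I'll measure the yaw of the module and the bed precisely.

```bash
cat > h.py <<'E'
import numpy as np, cv2
from bench import readout, viewer, job, nets, ctrl
from scipy.spatial.transform import Rotation as R
def cloud(n):
    p,d=viewer.get_image(n); c=viewer.camera_params(n); K=c["K"];T=c["cam_to_world"]
    v,u=np.mgrid[0:480,0:640]
    X=np.stack([(u-K[0,2])/K[0,0]*d,(v-K[1,2])/K[1,1]*d,d],-1)
    return p,d,X@T[:3,:3].T+T[:3,3]
E
python3 - <<'E'
from h import *
p,d,W=cloud("top")
np.savez("top0.npz",p=p,d=d,W=W)
# module
sub=(W[...,0]>.40)&(W[...,0]<.485)&(W[...,1]>-.345)&(W[...,1]<-.26)&(d>0)
for zlo,zhi in((.028,.040),(.034,.039)):
    m=sub&(W[...,2]>zlo)&(W[...,2]<zhi); q=W[m]
    r=cv2.minAreaRect(q[:,:2].astype(np.float32)*1000); print(m.sum(),r,np.median(q[:,2]))
# bed
m=(W[...,0]>.575)&(W[...,0]<.605)&(W[...,1]>-.07)&(W[...,1]<.09)&(d>0)
q=W[m]; A=np.c_[q[:,:2],np.ones(len(q))]; s=np.linalg.lstsq(A,q[:,2],rcond=None)[0]; print(s, np.std(A@s-q[:,2]), np.arctan(np.hypot(*s[:2])))
n=(W[...,2]-(W[...,:2]@s[:2]+s[2]))
for u in range(205,335,6):
    print(u,[f"{W[v,u,0]:.3f}:{n[v,u]*1000:.0f}" for v in range(212,270,2) if n[v,u]>-.03], f"y={W[240,u,1]:.3f}")
for nme,b in(("bed",p[200:290,140:340]),("mod",p[260:390,410:510])):
    cv2.imwrite(f"pics/{nme}1.png",cv2.resize(b[:,:,::-1],None,fx=4,fy=4,interpolation=cv2.INTER_CUBIC))
E
```

```text
513 ((443.6736145019531, -305.6454772949219), (51.18950271606445, 39.86632537841797), 74.67031860351562) 0.03515722745840533
333 ((443.259765625, -305.29266357421875), (49.87531280517578, 39.2772331237793), 75.9958724975586) 0.035982371896088106
[ 0.01159197 -0.24435676  0.08840715] 0.0018600444581982727 0.2399196617985117
205 ['0.618:-0', '0.614:-0', '0.610:11', '0.607:-0', '0.600:33', '0.596:34', '0.592:35', '0.589:35', '0.585:33', '0.581:34', '0.578:31', '0.574:34', '0.570:34', '0.568:12', '0.564:14', '0.561:4', '0.557:0', '0.553:8', '0.550:3'] y=0.143
211 ['0.622:1', '0.617:4', '0.613:14', '0.609:12', '0.607:-0', '0.601:15', '0.598:15', '0.594:14', '0.590:14', '0.586:15', '0.583:11', '0.579:19', '0.575:17', '0.571:19', '0.568:13', '0.564:14', '0.561:-0', '0.557:1', '0.553:7'] y=0.135
217 ['0.621:1', '0.617:1', '0.612:14', '0.609:14', '0.606:-1', '0.603:-1', '0.599:-0', '0.595:-1', '0.591:0', '0.587:2', '0.584:-4', '0.580:-1', '0.576:-3', '0.572:-1', '0.568:14', '0.564:14', '0.561:-3', '0.557:-1', '0.553:9'] y=0.126
223 ['0.621:-1', '0.618:-2', '0.612:12', '0.609:11', '0.606:-1', 
[... 3590 characters left out ...]
.617:-1', '0.613:2', '0.610:-2', '0.606:2', '0.602:-2', '0.598:2', '0.595:-1', '0.591:-2', '0.588:0', '0.584:2', '0.580:-0', '0.577:-4', '0.573:3', '0.569:15', '0.565:12', '0.562:0'] y=-0.055
319 ['0.631:-2', '0.626:13', '0.622:12', '0.620:-1', '0.616:3', '0.613:0', '0.609:-2', '0.507:1027', '0.602:1', '0.598:3', '0.595:1', '0.591:1', '0.587:-1', '0.584:1', '0.580:1', '0.577:-3', '0.573:-1', '0.568:15', '0.565:13', '0.562:2'] y=-0.066
325 ['0.631:-6', '0.627:-3', '0.624:-6', '0.620:-3', '0.616:-1', '0.613:-2', '0.609:0', '0.605:-1', '0.602:2', '0.598:1', '0.595:-2', '0.591:-2', '0.587:-3', '0.584:-2', '0.580:0', '0.576:3', '0.573:1', '0.569:8', '0.565:9', '0.562:-3'] y=-0.077
331 [] y=-0.092
```

View pics/bed1.png

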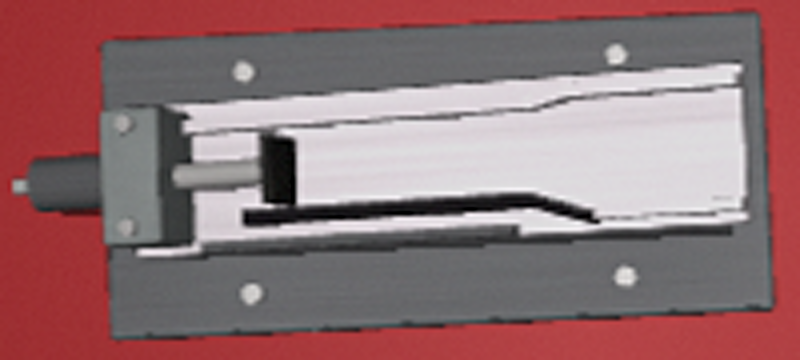

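View pics/mod1.png

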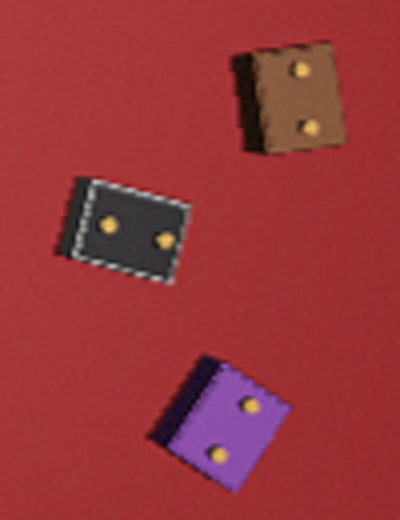

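```bash
cat >> h.py <<'E'
yaw=np.radians(92.7); th=.24
xb=np.array([np.cos(th)*np.cos(yaw),np.cos(th)*np.sin(yaw),-np.sin(th)])
zb=np.array([np.sin(th)*np.cos(yaw),np.sin(th)*np.sin(yaw),np.cos(th)])
yb=np.cross(zb,xb); RB=np.stack([xb,yb,zb],1); OB=np.array([.596,-.080,.115])
def inbed(p): return (np.asarray(p)-OB)@RB
def plan(pos,xt,zt):
    """tool x dir xt, jaw dir zt (either sign)"""
    s=readout.get_state(); R0=R.from_rotvec(s["tool_rot"]).as_matrix()
    xt=xt/np.linalg.norm(xt); best=None
    for sg in(1,-1):
        z=sg*zt; z=z-z@xt*xt; z/=np.linalg.norm(z)
        M=np.stack([xt,np.cross(z,xt),z],1); tw=R.from_matrix(R0.T@M).as_rotvec(degrees=True)
        if best is None or np.linalg.norm(tw)<np.linalg.norm(best): best=tw
    lin=R0.T@(np.asarray(pos)-s["position"])
    print("t",round(s["time"],2),"pos",s["position"].round(4),"lin",lin.round(4),"twist",best.round(2),"rows",np.linalg.norm(lin)/.0417,np.linalg.norm(best)/7.16)
E
python3 - <<'E'
from h import *
f=np.load("top0.npz");W=f["W"];B=(W-OB)@RB
for u in range(180,222,2):
    print(u,[f"{B[v,u,0]*1000:.0f}/{B[v,u,2]*1000:.0f}" for v in range(236,252,3)])
# edge y and walls
for u in(280,290,300,310,320): 
    c=B[215:270,u]; hi=(c[:,2]>.007)&(c[:,2]<.02); y=c[hi,1]; print(u, y[y<0].max()*1000, y[y>0].min()*1000, "x",c[30,0])
print([ (inbed(W[240,u])*1000).round() for u in range(322,330)])
s=readout.get_state(); print(R.from_rotvec(s["tool_rot"]).as_matrix().round(3))
a=np.radians(75.3+90)
plan([.443,-.305,.16],np.array([0,0,-1.]),np.array([np.cos(a),np.sin(a),0]))
E
```

```text
180 ['270/35', '272/30', '271/33', '272/33', '269/39', '270/37']
182 ['271/26', '271/26', '269/30', '272/23', '271/27', '269/30']
184 ['272/15', '271/17', '268/23', '269/22', '270/21', '270/20']
186 ['270/10', '271/8', '264/23', '262/27', '270/12', '273/7']
188 ['270/2', '272/-2', '258/26', '261/22', '273/-3', '271/2']
190 ['266/1', '267/-0', '256/23', '256/24', '266/3', '268/-2']
192 ['263/-1', '262/2', '252/24', '251/25', '262/2', '264/0']
194 ['259/-2', '258/0', '247/26', '250/19', '258/2', '260/-1']
196 ['254/1', '254/1', '244/24', '245/22', '255/-1', '256/-1']
198 ['249/1', '250/1', '240/23', '240/23', '252/-2', '252/-1']
200 ['247/-2', '246/-1', '236/22', '235/25', '248/-2', '248/-2']
202 ['242/-1', '243/-3', '233/21', '232/23', '243/0', '243/-1']
204 ['223/34', '239/-1', '228/23', '230/20', '238/3', '239/0']
206 ['219/34', '218/36', '219/34', '220/33', '220/32', '235/-0']
208 ['216/30', '217/30', '217/31', '216/33', '218/28', '230/2']
210 ['219/16', '217/19', '218/19', '217/20', '217/22', '228/-3']
212 ['218/9', '218/8', '216/14', '218/10', '217/12', '222/2']
214 ['216/3', '21
[... 268 characters left out ...]
7709 x 0.08750707993304782
290 -25.1368597490367 25.387879082412248 x 0.06926375901783662
300 -25.810604821414486 24.84764406399604 x 0.05038105014759279
310 -26.181136329760978 25.747614041887196 x 0.031450196352669296
320 -25.464115412695786 25.211221422817495 x 0.012700108675639225
[array([9., 8., 0.]), array([ 7.,  8., -1.]), array([5., 9., 1.]), array([ 4.,  8., -3.]), array([ 3.,  8., -4.]), array([  22.,    1., -105.]), array([  19.,    1., -104.]), array([  18.,    1., -107.])]
[[ 0.     0.951  0.311]
 [-0.     0.311 -0.951]
 [-1.    -0.     0.   ]]
t 1.55 pos [ 0.2019 -0.6179  0.2336] lin [ 0.0736  0.3264 -0.2225] twist [-57.21   0.     0.  ] rows 9.636126082785394 7.989611683699876
```

```bash
sed -i 's/^yb=.*/&; OB=OB+.0025*xb/' h.py; python3 -m creep '[{"linear":[0.0092,0.0408,-0.0278],"twist":[-7.1,0,0],"fingers":-1},{"linear":[0.0184,0.0816,-0.0556],"twist":[-14.2,0,0],"fingers":-1},{"linear":[0.0276,0.1224,-0.0834],"twist":[-21.4,0,0],"fingers":-1},{"linear":[0.0368,0.1632,-0.1112],"twist":[-28.6,0,0],"fingers":-1},{"linear":[0.046,0.204,-0.139],"twist":[-35.7,0,0],"fingers":-1},{"linear":[0.0552,0.2448,-0.1669],"twist":[-42.9,0,0],"fingers":-1},{"linear":[0.0644,0.2856,-0.1947],"twist":[-50,0,0],"fingers":-1},{"linear":[0.0736,0.3264,-0.2225],"twist":[-57.2,0,0],"fingers":-1}]' 40
python3 - <<'E'
from h import *
a=np.radians(75.3+90)
plan([.443,-.305,.13],np.array([0,0,-1.]),np.array([np.cos(a),np.sin(a),0]))
E
```

```text
time: 2.22
position: [0.4028, -0.3567, 0.1726]
tool_rot: [0.197, 1.561, -0.198]
ft_force: [0.9, -0.7, -0.2]
grip_width: 0.999
t 2.22 pos [ 0.4028 -0.3567  0.1726] lin [0.0425 0.0601 0.026 ] twist [0.3  0.04 0.05] rows 1.873339593498268 0.04221788131612262
```

```bash
python3 -m creep '[{"linear":[0.021,0.03,0.013],"twist":[0,0,0],"fingers":-1},{"linear":[0.042,0.06,0.026],"twist":[0,0,0],"fingers":-1},{"linear":[0.042,0.06,0.026],"twist":[0,0,0],"fingers":-1},{"linear":[0.042,0.06,0.026],"twist":[0,0,0],"fingers":-1}]'
python3 - <<'E'
from h import *
a=np.radians(75.3+90)
p,d=viewer.get_image("wrist"); cv2.imwrite("pics/w2.png",p[:,:,::-1])
for f in (nets.place_of,nets.boxes_of):
    print([(x["centre"],x["conf"]) for x in f("wrist","module")])
    
plan([.443,-.305,.026],np.array([0,0,-1.]),np.array([np.cos(a),np.sin(a),0]))
E
```

```text
time: 2.55
position: [0.4429, -0.3043, 0.1294]
tool_rot: [0.199, 1.564, -0.197]
ft_force: [0.2, -0.6, -0.1]
grip_width: 0.999
[([0.5054, -0.3868, 0.0046], 0.79), ([0.4413, -0.3047, 0.0004], 0.78), ([0.3451, -0.3526, -0.0013], 0.55)]
[([0.3613, -0.36, 0.0349], 0.94), ([0.4448, -0.3005, 0.0348], 0.84), ([0.4881, -0.3929, 0.0399], 0.84)]
t 2.7 pos [ 0.4418 -0.3087  0.1312] lin [1.052e-01 4.000e-03 1.000e-04] twist [-0.18  0.05  0.07] rows 2.523897199504856 0.027506505971954132
```

View pics/w2.png

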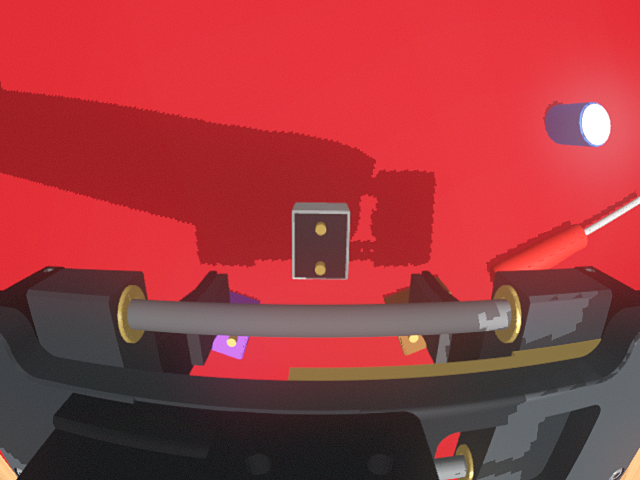

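```bash
cat >> h.py <<'E'
def wcloud():
    c=viewer.camera_params("wrist"); p,d=viewer.get_image("wrist"); K=c["K"];T=c["cam_to_world"]
    v,u=np.mgrid[0:480,0:640]; x=(u-K[0,2])/K[0,0]; y=(v-K[1,2])/K[1,1]; r=np.hypot(x,y)+1e-9
    k=np.tan(np.minimum(r,1.5))/r
    X=np.stack([x*k*d,y*k*d,d],-1)
    return p,d,X@T[:3,:3].T+T[:3,3]
E
python3 - <<'E'
from h import *
p,d,W=wcloud()
print(W[228,320],W[268,320],W[250,320])
m=(W[...,2]>.032)&(W[...,2]<.039)&(np.hypot(W[...,0]-.443,W[...,1]+.305)<.045)
r=cv2.minAreaRect(W[m][:,:2].astype(np.float32)*1000); print(m.sum(),r)
a=np.radians(75.3+90)
plan([.443,-.305,.026],np.array([0,0,-1.]),np.array([np.cos(a),np.sin(a),0]))
E
```

```text
[ 0.44551605 -0.29763131  0.03653745] [ 0.43808171 -0.32578588  0.03536057] [ 0.44147771 -0.31292602  0.0356743 ]
3717 ((443.1719970703125, -305.2093505859375), (49.38008117675781, 40.1195182800293), 74.75849914550781)
t 2.75 pos [ 0.4418 -0.3089  0.1313] lin [1.053e-01 4.200e-03 1.000e-04] twist [-0.2   0.06  0.08] rows 2.527113508528064 0.031563330875046855
```

```bash
python3 -m creep '[{"linear":[0.03,0.0042,0],"twist":[0,0,0],"fingers":-1},{"linear":[0.06,0.0042,0],"twist":[0,0,0],"fingers":-1},{"linear":[0.085,0.0042,0],"twist":[0,0,0],"fingers":-1},{"linear":[0.1,0.0042,0],"twist":[0,0,0],"fingers":-1},{"linear":[0.104,0.0042,0],"twist":[0,0,0],"fingers":-1},{"linear":[0.104,0.0042,0],"twist":[0,0,0],"fingers":-1}]'
python3 - <<'E'
from h import *
a=np.radians(75.3+90)
plan([.443,-.305,.027],np.array([0,0,-1.]),np.array([np.cos(a),np.sin(a),0]))
E
```

```text
time: 3.25
position: [0.4423, -0.3037, 0.0259]
tool_rot: [0.204, 1.563, -0.203]
ft_force: [-0.1, -0.8, -0.4]
grip_width: 1.002
t 3.25 pos [ 0.4423 -0.3037  0.0259] lin [-0.0011 -0.0011  0.001 ] twist [-0.17 -0.09 -0.02] rows 0.04431633082069307 0.02647492370312181
```

```bash
python3 -m creep '[{"linear":[-0.001,-0.001,0.001],"twist":[0,0,0],"fingers":0},{"linear":[-0.001,-0.001,0.001],"twist":[0,0,0],"fingers":1},{"linear":[-0.001,-0.001,0.001],"twist":[0,0,0],"fingers":1},{"linear":[-0.001,-0.001,0.001],"twist":[0,0,0],"fingers":1},{"linear":[-0.001,-0.001,0.001],"twist":[0,0,0],"fingers":1},{"linear":[-0.001,-0.001,0.001],"twist":[0,0,0],"fingers":1},{"linear":[-0.001,-0.001,0.001],"twist":[0,0,0],"fingers":1},{"linear":[-0.001,-0.001,0.001],"twist":[0,0,0],"fingers":1}]' 30
python3 - <<'E'
from h import *
s=readout.get_state(); print(s["position"],s["grip_width"]*87,s["ft_force"])
E
```

```text
time: 3.92
position: [0.4441, -0.3041, 0.0276]
tool_rot: [0.202, 1.561, -0.202]
ft_force: [0.2, -0.5, 0.9]
grip_width: 0.484
[ 0.44412169 -0.30405064  0.02756392] 42.06702316818943 [ 0.20605047 -0.52587431  0.86157138]
```

```bash
python3 -m creep '[{"linear":[-0.03,0,0],"twist":[0,0,0],"fingers":1},{"linear":[-0.07,0,0],"twist":[0,0,0],"fingers":1},{"linear":[-0.11,0,0],"twist":[0,0,0],"fingers":1},{"linear":[-0.15,0,0],"twist":[0,0,0],"fingers":1},{"linear":[-0.18,0,0],"twist":[0,0,0],"fingers":1},{"linear":[-0.18,0,0],"twist":[0,0,0],"fingers":1}]'
python3 - <<'E'
from h import *
plan(OB+.044*xb+zb*.09,-zb,yb)
E
```

```text
time: 4.42
position: [0.4473, -0.3058, 0.2145]
tool_rot: [0.197, 1.551, -0.206]
ft_force: [1.7, -0.8, -2.0]
grip_width: 0.458
t 4.42 pos [ 0.4473 -0.3058  0.2145] lin [0.0223 0.3198 0.0662] twist [-17.42  -1.53 -13.28] rows 7.850542159947508 3.066618669208123
```

```bash
python3 -m creep '[{"linear":[0,0.03,0.006],"twist":[-2,0,-1.5],"fingers":1},{"linear":[0,0.07,0.014],"twist":[-4,-0.3,-3],"fingers":1},{"linear":[0,0.11,0.022],"twist":[-6,-0.5,-5],"fingers":1},{"linear":[0,0.15,0.03],"twist":[-9,-0.8,-7],"fingers":1},{"linear":[0,0.19,0.038],"twist":[-11,-1,-9],"fingers":1},{"linear":[0,0.23,0.046],"twist":[-14,-1.3,-11],"fingers":1},{"linear":[0,0.27,0.055],"twist":[-16,-1.5,-12],"fingers":1},{"linear":[0,0.305,0.063],"twist":[-17.4,-1.5,-13.3],"fingers":1}]'
python3 - <<'E'
from h import *
plan(OB+.044*xb+zb*.09,-zb,yb)
E
```

```text
time: 5.08
position: [0.5825, -0.0219, 0.2063]
tool_rot: [-0.223, 1.567, -0.142]
ft_force: [0.4, -0.4, -2.9]
grip_width: 0.457
t 5.08 pos [ 0.5825 -0.0219  0.2063] lin [0.0126 0.011  0.0109] twist [ 0.32 -0.54 -0.43] rows 0.47895093315469045 0.10633905569439311
```

```bash
python3 -m creep '[{"linear":[0.012,0.011,0.011],"twist":[0.3,-0.5,-0.4],"fingers":1},{"linear":[0.012,0.011,0.011],"twist":[0.3,-0.5,-0.4],"fingers":1},{"linear":[0.012,0.011,0.011],"twist":[0.3,-0.5,-0.4],"fingers":1},{"linear":[0.012,0.011,0.011],"twist":[0.3,-0.5,-0.4],"fingers":1}]'
python3 - <<'E'
from h import *
p,d,W=wcloud(); cv2.imwrite("pics/w3.png",p[:,:,::-1])
p,d,W=cloud("scene"); cv2.imwrite("pics/s3.png",cv2.resize(p[150:310,260:480,::-1],None,fx=3.5,fy=3.5,interpolation=cv2.INTER_CUBIC))
s=readout.get_state(); print(inbed(s["position"]), s["ft_force"])
plan(OB+.044*xb+zb*.03,-zb,yb)
E
```

```text
time: 5.42
position: [0.5923, -0.0178, 0.192]
tool_rot: [-0.222, 1.559, -0.155]
ft_force: [-0.1, -1.0, -2.3]
grip_width: 0.459
[0.03875277 0.00035795 0.0904729 ] [-0.12885974 -0.44656817 -2.22992942]
t 5.52 pos [ 0.5927 -0.0185  0.1931] lin [0.0605 0.0053 0.0004] twist [-0.34 -0.08  0.02] rows 1.4556638500954695 0.04856966421659798
```

View pics/w3.png

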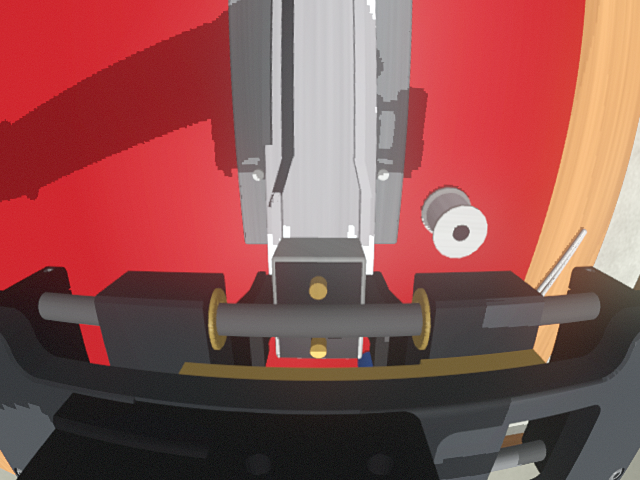

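View pics/s3.png

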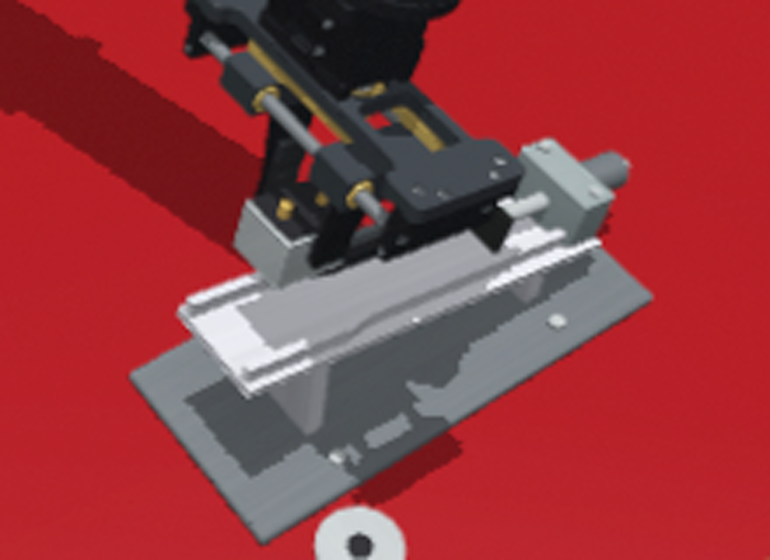

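```bash
python3 -m creep '[{"linear":[0.02,0.005,0],"twist":[0,0,0],"fingers":1},{"linear":[0.04,0.005,0],"twist":[0,0,0],"fingers":1},{"linear":[0.053,0.005,0],"twist":[0,0,0],"fingers":1},{"linear":[0.055,0.005,0],"twist":[0,0,0],"fingers":1},{"linear":[0.055,0.005,0],"twist":[0,0,0],"fingers":1},{"linear":[0.055,0.005,0],"twist":[0,0,0],"fingers":1},{"linear":[0.055,0.005,0],"twist":[0,0,0],"fingers":1}]'
python3 - <<'E'
from h import *
s=readout.get_state(); print(inbed(s["position"]), s["ft_force"])
plan(OB+.044*xb+zb*.029,-zb,yb)
E
```

```text
time: 6.1
position: [0.5944, -0.0247, 0.1399]
tool_rot: [-0.222, 1.554, -0.154]
ft_force: [0.2, 0.1, -2.3]
grip_width: 0.455
[ 0.04529641 -0.00098171  0.03737364] [ 0.19821488  0.10147927 -2.29245049]
t 6.1 pos [ 0.5944 -0.0247  0.1399] lin [ 0.0084 -0.0013 -0.001 ] twist [-0.23  0.1  -0.02] rows 0.20455822381676458 0.03567163820058899
```

```bash
python3 -m creep '[{"linear":[0.003,-0.001,-0.001],"twist":[0,0,0],"fingers":1},{"linear":[0.005,-0.001,-0.001],"twist":[0,0,0],"fingers":1},{"linear":[0.007,-0.001,-0.001],"twist":[0,0,0],"fingers":1},{"linear":[0.007,-0.001,-0.001],"twist":[0,0,0],"fingers":1}]'
python3 - <<'E'
from h import *
s=readout.get_state(); print(inbed(s["position"]), s["ft_force"])
E
```

```text
time: 6.43
position: [0.5929, -0.0275, 0.1329]
tool_rot: [-0.222, 1.556, -0.154]
ft_force: [-1.5, -0.6, 2.7]
grip_width: 0.46
[0.04428573 0.00066375 0.02989058] [-1.54840654 -0.60701157  2.67487273]
```

```bash
python3 -m creep '[{"linear":[0.0005,0,0],"twist":[0,0,0],"fingers":1},{"linear":[0.0005,0,0],"twist":[0,0,0],"fingers":1},{"linear":[0.0005,0,0],"twist":[0,0,0],"fingers":-0.5},{"linear":[0,0,0],"twist":[0,0,0],"fingers":-0.5},{"linear":[0,0,0],"twist":[0,0,0],"fingers":-0.5},{"linear":[0,0,0],"twist":[0,0,0],"fingers":-0.5}]'
python3 - <<'E'
from h import *
s=readout.get_state(); print(inbed(s["position"]), s["ft_force"])
p,d,W=wcloud(); cv2.imwrite("pics/w4.png",p[:,:,::-1])
E
```

```text
time: 6.93
position: [0.5928, -0.0277, 0.1319]
tool_rot: [-0.222, 1.556, -0.154]
ft_force: [-0.5, 0.5, 0.8]
grip_width: 0.677
[0.04440867 0.00077747 0.02889723] [-0.54289991  0.46263014  0.78998861]
```

View pics/w4.png

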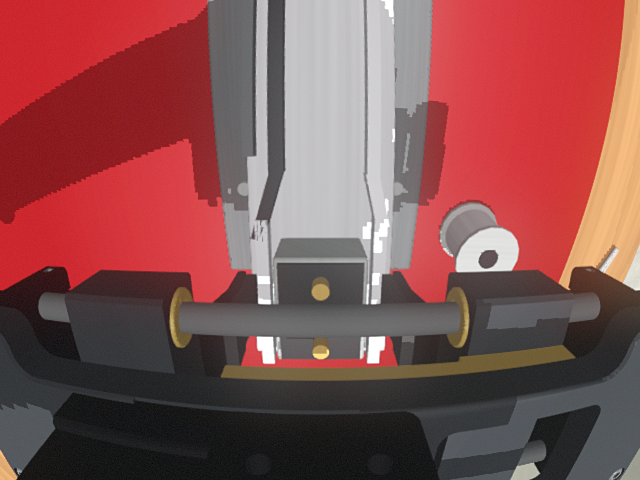

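```bash
python3 -m creep '[{"linear":[-0.01,0,0],"twist":[0,0,0],"fingers":-0.5},{"linear":[-0.035,0,0],"twist":[0,0,0],"fingers":-0.5},{"linear":[-0.065,0,0],"twist":[0,0,0],"fingers":-0.5},{"linear":[-0.075,0,0],"twist":[0,0,0],"fingers":0.5},{"linear":[-0.075,0,0],"twist":[0,0,0],"fingers":1},{"linear":[-0.075,0,0],"twist":[0,0,0],"fingers":1}]'
python3 - <<'E'
from h import *
s=readout.get_state(); print(inbed(s["position"]), s["ft_force"])
p,d,W=wcloud(); B=(W-OB)@RB; cv2.imwrite("pics/w5.png",p[:,:,::-1])
m=(B[...,2]>.030)&(B[...,2]<.040)&(abs(B[...,1])<.03)&(B[...,0]>.005)&(B[...,0]<.085)
print(m.sum(),cv2.minAreaRect(B[m][:,:2].astype(np.float32)*1000),np.median(B[m][:,2]))
p,d,W=cloud("scene"); B=(W-OB)@RB; cv2.imwrite("pics/s5.png",cv2.resize(p[150:310,260:480,::-1],None,fx=3.5,fy=3.5,interpolation=cv2.INTER_CUBIC))
m=(B[...,2]>.030)&(B[...,2]<.040)&(abs(B[...,1])<.03)&(B[...,0]>.005)&(B[...,0]<.085)
print(m.sum(),cv2.minAreaRect(B[m][:,:2].astype(np.float32)*1000),np.median(B[m][:,2]))
print([(inbed(x["centre"]),x["conf"]) for x in nets.place_of("scene","module")])
t=np.radians(4)
plan(OB-.003*xb+zb*.09,-zb*np.cos(t)+xb*np.sin(t),yb)
E
```

```text
time: 7.48
position: [0.592, -0.0097, 0.2051]
tool_rot: [-0.222, 1.556, -0.154]
ft_force: [-0.1, 0.6, -0.8]
grip_width: 0.601
[0.04444704 0.00067979 0.10428081] [-0.06430039  0.55145046 -0.78966975]
4549 ((42.76614761352539, 0.4289875030517578), (40.08755111694336, 50.02593231201172), 89.87590789794922) 0.03590068066001062
354 ((40.953094482421875, -0.29327392578125), (40.768577575683594, 51.32749557495117), 89.46853637695312) 0.03638212320600952
[(array([-0.26876357,  0.10013817, -0.18252303]), 0.95), (array([-0.22421297,  0.26319322, -0.17470928]), 0.65), (array([ 0.04687157, -0.00158544,  0.00219877]), 0.59)]
t 7.63 pos [ 0.5909 -0.0106  0.2031] lin [ 0.0121 -0.0471  0.002 ] twist [-0.21 -0.18  3.99] rows 1.1671828338287953 0.5587217906835915
```

View pics/s5.png

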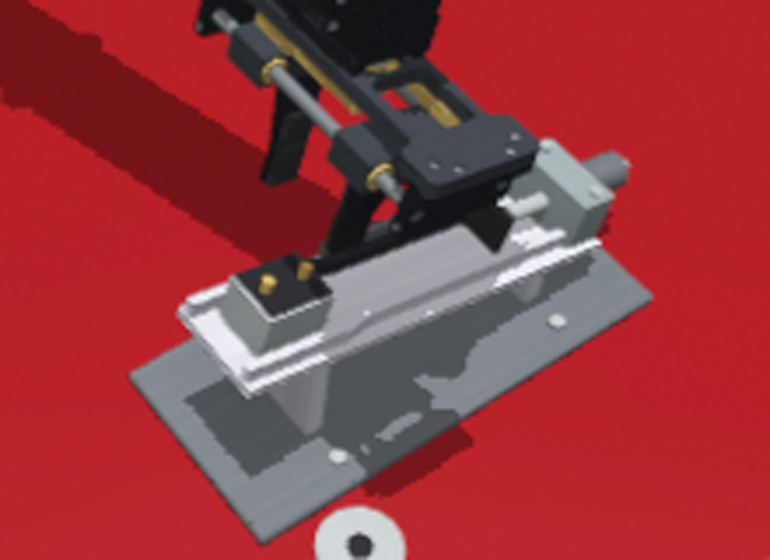

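View pics/w5.png

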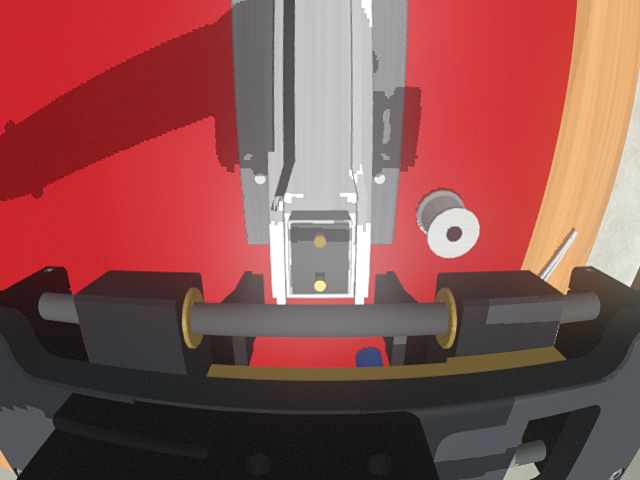

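```bash
python3 -m creep '[{"linear":[0,-0.02,0.001],"twist":[0,0,2],"fingers":1},{"linear":[0,-0.047,0.002],"twist":[0,0,4],"fingers":1},{"linear":[0,-0.047,0.002],"twist":[0,0,4],"fingers":1},{"linear":[0.01,-0.047,0.002],"twist":[0,0,4],"fingers":1},{"linear":[0.012,-0.047,0.002],"twist":[0,0,4],"fingers":1},{"linear":[0.012,-0.047,0.002],"twist":[0,0,4],"fingers":1},{"linear":[0.012,-0.047,0.002],"twist":[0,0,4],"fingers":1},{"linear":[0.012,-0.047,0.002],"twist":[0,0,4],"fingers":1}]'
python3 - <<'E'
from h import *
s=readout.get_state(); print(inbed(s["position"]), s["ft_force"])
p,d,W=wcloud(); cv2.imwrite("pics/w6.png",p[:,:,::-1])
t=np.radians(4)
plan(OB-.004*xb+zb*.018-yb*.001,-zb*np.cos(t)+xb*np.sin(t),yb)
E
```

```text
time: 8.3
position: [0.5958, -0.0568, 0.2039]
tool_rot: [-0.169, 1.563, -0.097]
ft_force: [-0.2, -0.4, -0.4]
grip_width: 0.009
[-0.00115578 -0.00086128  0.09187917] [-0.22173926 -0.37832564 -0.41371465]
t 8.35 pos [ 0.5959 -0.057   0.2042] lin [ 0.0737 -0.0078  0.    ] twist [-0.1  -0.01 -0.04] rows 1.7777996418862596 0.014433839747613862
```

View pics/w6.png

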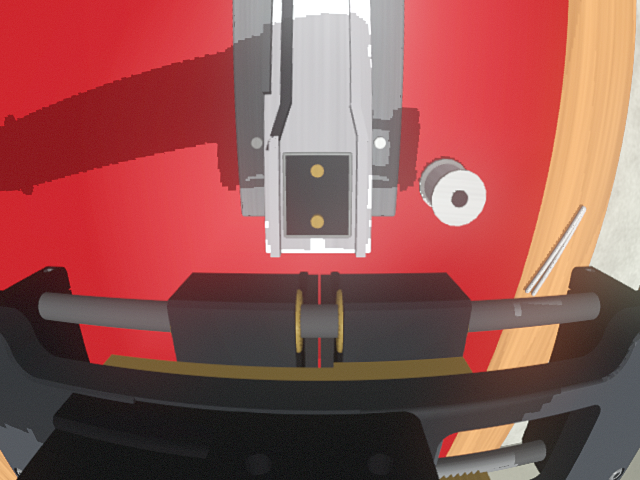

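```bash
python3 -m creep '[{"linear":[0.015,-0.01,0],"twist":[0,0,0],"fingers":1},{"linear":[0.035,-0.01,0],"twist":[0,0,0],"fingers":1},{"linear":[0.055,-0.01,0],"twist":[0,0,0],"fingers":1},{"linear":[0.068,-0.01,0],"twist":[0,0,0],"fingers":1},{"linear":[0.072,-0.01,0],"twist":[0,0,0],"fingers":1},{"linear":[0.072,-0.01,0],"twist":[0,0,0],"fingers":1},{"linear":[0.072,-0.01,0],"twist":[0,0,0],"fingers":1}]'
python3 - <<'E'
from h import *
s=readout.get_state(); print(inbed(s["position"]), s["ft_force"])
p,d,W=cloud("scene"); cv2.imwrite("pics/s7.png",cv2.resize(p[150:310,260:480,::-1],None,fx=3.5,fy=3.5,interpolation=cv2.INTER_CUBIC))
t=np.radians(4)
plan(OB+.006*xb+zb*.019-yb*.0005,-zb*np.cos(t)+xb*np.sin(t),yb)
R0=R.from_rotvec(s["tool_rot"]).as_matrix(); print("xb in tool",(R0.T@xb).round(4))
E
```

```text
time: 8.93
position: [0.5974, -0.0796, 0.1358]
tool_rot: [-0.168, 1.561, -0.098]
ft_force: [-0.1, 0.6, 0.5]
grip_width: 0.007
[-0.00709142 -0.00143946  0.02024451] [-0.12999575  0.58993378  0.49330163]
t 8.98 pos [ 0.5978 -0.0796  0.1363] lin [ 0.0027  0.013  -0.0013] twist [-0.18  0.1  -0.02] rows 0.3208695649235607 0.028624275659716706
xb in tool [ 0.0704  0.9975 -0.003 ]
```

View pics/s7.png

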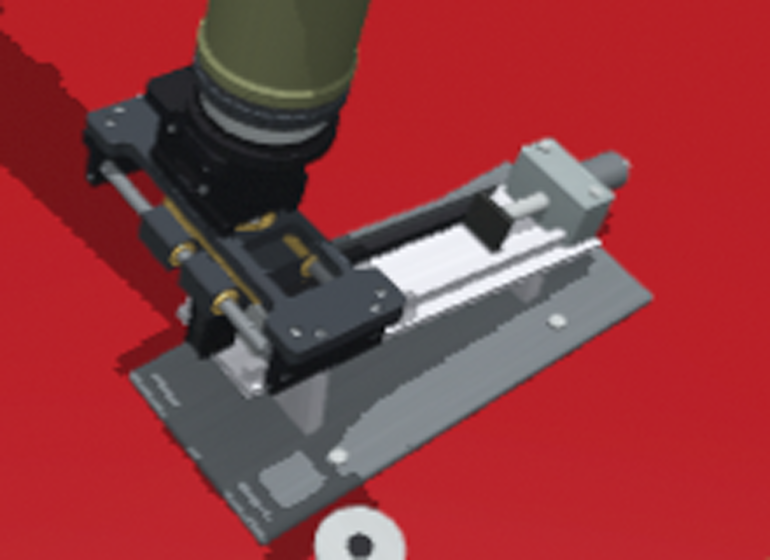

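```bash
python3 -m creep '[{"linear":[0.0018,0.004,-0.001],"twist":[0,0,0],"fingers":1},{"linear":[0.0021,0.008,-0.001],"twist":[0,0,0],"fingers":1},{"linear":[0.0023,0.012,-0.001],"twist":[0,0,0],"fingers":1},{"linear":[0.0026,0.016,-0.001],"twist":[0,0,0],"fingers":1},{"linear":[0.0029,0.02,-0.001],"twist":[0,0,0],"fingers":1},{"linear":[0.0032,0.024,-0.001],"twist":[0,0,0],"fingers":1},{"linear":[0.0035,0.028,-0.001],"twist":[0,0,0],"fingers":1}]'
cat > st.py <<'E'
from h import *
import sys
s=readout.get_state(); print("bed pos",inbed(s["position"]).round(4),"bedF",(s["ft_force"]@RB).round(2),s["time"])
p,d,W=wcloud(); B=(W-OB)@RB
if len(sys.argv)>1: cv2.imwrite(f"pics/{sys.argv[1]}.png",p[:,:,::-1])
m=(B[...,2]>.030)&(B[...,2]<.040)&(abs(B[...,1])<.03)&(B[...,0]>.005)&(B[...,0]<.208)
m=cv2.morphologyEx(m.astype(np.uint8),cv2.MORPH_OPEN,np.ones((5,5)))>0
q=B[m]; print(m.sum(),[round(v,1) for v in (np.percentile(q[:,0],[.5,99.5]).tolist()+np.percentile(q[:,1],[.5,99.5]).tolist())*1] and (np.percentile(q,[.5,99.5],axis=0)*1000).round(1).tolist())
R0=R.from_rotvec(s["tool_rot"]).as_matrix(); print("xb in tool",(R0.T@xb).round(4))
E
python3 st.py w8
```

```text
time: 9.57
position: [0.5952, -0.0536, 0.1274]
tool_rot: [-0.168, 1.561, -0.1]
ft_force: [0.0, -3.0, 3.9]
grip_width: 0.006
bed pos [ 0.0202 -0.0005  0.0184] bedF [-3.8   0.11  3.1 ] 9.5667
11671 [[28.4, -19.3, 32.0], [81.5, 20.0, 38.3]]
xb in tool [ 0.069   0.9976 -0.0042]
```

View pics/w8.png

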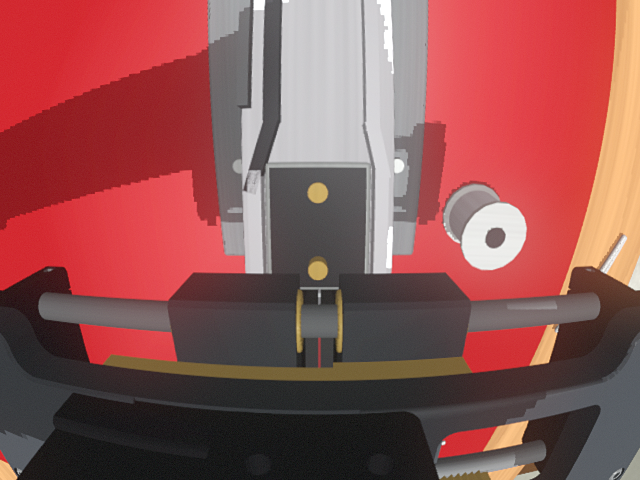

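```bash
python3 -m creep '[{"linear":[0.0003,0.004,0],"twist":[0,0,0],"fingers":1},{"linear":[0.0006,0.008,0],"twist":[0,0,0],"fingers":1},{"linear":[0.0008,0.012,0],"twist":[0,0,0],"fingers":1},{"linear":[0.0011,0.016,0],"twist":[0,0,0],"fingers":1}]'
python3 st.py
python3 -m creep '[{"linear":[0.0003,0.004,0],"twist":[0,0,0],"fingers":1},{"linear":[0.0006,0.008,0],"twist":[0,0,0],"fingers":1},{"linear":[0.0008,0.012,0],"twist":[0,0,0],"fingers":1},{"linear":[0.0011,0.016,0],"twist":[0,0,0],"fingers":1}]'
python3 st.py w9
```

```text
time: 9.95
position: [0.5945, -0.0382, 0.1232]
tool_rot: [-0.168, 1.561, -0.1]
ft_force: [1.5, -4.8, 2.6]
grip_width: 0.004
bed pos [ 0.0362 -0.0004  0.0179] bedF [-5.35 -1.31  1.41] 9.95
11705 [[44.3, -19.9, 31.9], [97.5, 19.6, 38.4]]
xb in tool [ 0.0689  0.9976 -0.004 ]
time: 10.33
position: [0.5938, -0.0251, 0.1199]
tool_rot: [-0.168, 1.562, -0.104]
ft_force: [1.0, -5.6, 3.3]
grip_width: 0.007
bed pos [ 0.0497 -0.0004  0.0179] bedF [-6.3  -0.71  1.91] 10.3333
11720 [[57.8, -19.9, 31.9], [111.0, 19.6, 38.3]]
xb in tool [ 0.0665  0.9978 -0.0064]
```

View pics/w9.png

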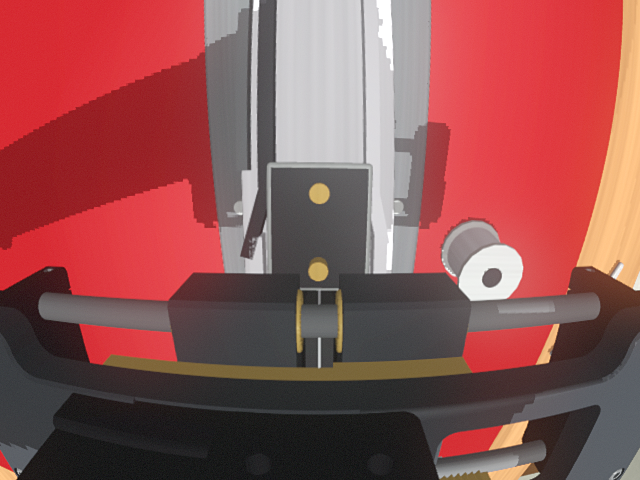

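```bash
python3 -m creep '[{"linear":[0.0003,0.004,0],"twist":[0,0,0],"fingers":1},{"linear":[0.0005,0.008,0],"twist":[0,0,0],"fingers":1},{"linear":[0.0008,0.012,0],"twist":[0,0,0],"fingers":1},{"linear":[0.0011,0.016,0],"twist":[0,0,0],"fingers":1},{"linear":[0.0013,0.02,0],"twist":[0,0,0],"fingers":1},{"linear":[0.0016,0.024,0],"twist":[0,0,0],"fingers":1},{"linear":[0.0019,0.028,0],"twist":[0,0,0],"fingers":1}]'
python3 st.py w10
```

```text
time: 10.97
position: [0.5926, 0.0053, 0.1125]
tool_rot: [-0.167, 1.562, -0.099]
ft_force: [2.5, -3.4, 0.4]
grip_width: 0.004
bed pos [ 0.081  -0.0006  0.0179] bedF [-3.52 -2.38 -0.48] 10.9667
11661 [[89.1, -19.9, 32.0], [142.2, 19.2, 38.3]]
xb in tool [ 0.0703  0.9975 -0.0038]
```

View pics/w10.png

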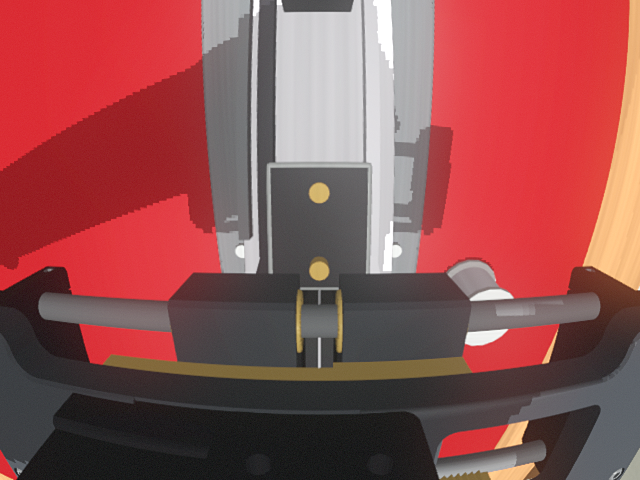

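```bash
python3 -m creep '[{"linear":[0.0003,0.004,0],"twist":[0,0,0],"fingers":1},{"linear":[0.0005,0.008,0],"twist":[0,0,0],"fingers":1},{"linear":[0.0008,0.012,0],"twist":[0,0,0],"fingers":1},{"linear":[0.0011,0.016,0],"twist":[0,0,0],"fingers":1},{"linear":[0.0013,0.02,0],"twist":[0,0,0],"fingers":1},{"linear":[0.0016,0.024,0],"twist":[0,0,0],"fingers":1},{"linear":[0.0019,0.028,0],"twist":[0,0,0],"fingers":1}]'
python3 st.py 
python3 -m creep '[{"linear":[0.0003,0.004,0],"twist":[0,0,0],"fingers":1},{"linear":[0.0005,0.008,0],"twist":[0,0,0],"fingers":1},{"linear":[0.0008,0.012,0],"twist":[0,0,0],"fingers":1},{"linear":[0.0011,0.016,0],"twist":[0,0,0],"fingers":1}]'
cat >> st.py <<'E'
m=(B[...,2]>.010)&(B[...,2]<.03)&(abs(B[...,1])<.012)&(B[...,0]>.16)&(B[...,0]<.25)
q=B[m]
if len(q): print("plate", m.sum(),(np.percentile(q,[1,25,50],axis=0)[:,0]*1000).round(1).tolist())
E
python3 st.py w11
```

```text
time: 11.6
position: [0.5909, 0.0329, 0.1059]
tool_rot: [-0.167, 1.563, -0.099]
ft_force: [2.9, -2.7, 0.7]
grip_width: 0.01
bed pos [ 0.1095 -0.0002  0.018 ] bedF [-2.94 -2.78 -0.01] 11.6
11646 [[117.4, -20.5, 32.2], [170.7, 18.7, 38.5]]
xb in tool [ 0.0703  0.9975 -0.0032]
time: 11.98
position: [0.59, 0.0469, 0.1025]
tool_rot: [-0.168, 1.563, -0.101]
ft_force: [1.5, -4.4, 4.4]
grip_width: 0.01
bed pos [ 0.1238 -0.      0.018 ] bedF [-5.41 -1.33  3.16] 11.9833
11694 [[131.9, -20.6, 32.0], [185.1, 18.7, 38.6]]
xb in tool [ 0.068   0.9977 -0.0042]
plate 2222 [215.2, 215.7, 231.6]
```

View pics/w11.png

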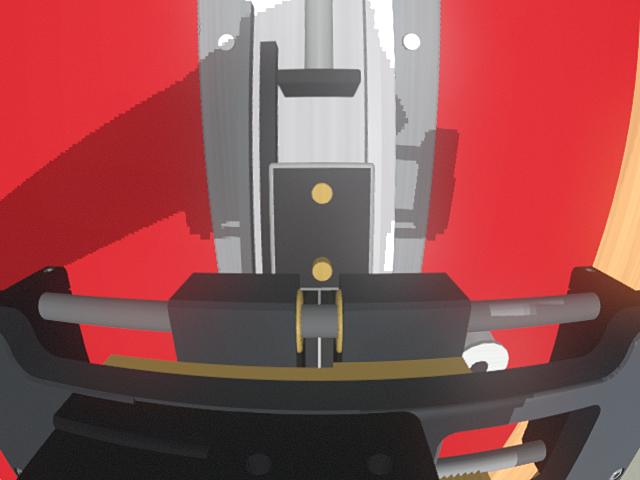

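```bash
python3 -m creep '[{"linear":[0.0002,0.003,0],"twist":[0,0,0],"fingers":1},{"linear":[0.0004,0.006,0],"twist":[0,0,0],"fingers":1},{"linear":[0.0006,0.009,0],"twist":[0,0,0],"fingers":1},{"linear":[0.0008,0.012,0],"twist":[0,0,0],"fingers":1},{"linear":[0.001,0.015,0],"twist":[0,0,0],"fingers":1},{"linear":[0.0012,0.018,0],"twist":[0,0,0],"fingers":1},{"linear":[0.0014,0.021,0],"twist":[0,0,0],"fingers":1},{"linear":[0.0014,0.021,0],"twist":[0,0,0],"fingers":1}]'
python3 st.py w12
```

```text
time: 12.7
position: [0.5891, 0.0684, 0.0972]
tool_rot: [-0.168, 1.563, -0.099]
ft_force: [2.2, -3.4, 2.0]
grip_width: 0.002
bed pos [ 1.461e-01 -1.000e-04  1.810e-02] bedF [-3.9  -2.02  1.07] 12.7
11730 [[154.1, -20.7, 31.9], [207.3, 18.6, 38.7]]
xb in tool [ 0.0697  0.9976 -0.0033]
plate 2043 [215.3, 227.4, 234.8]
```

View pics/w12.png

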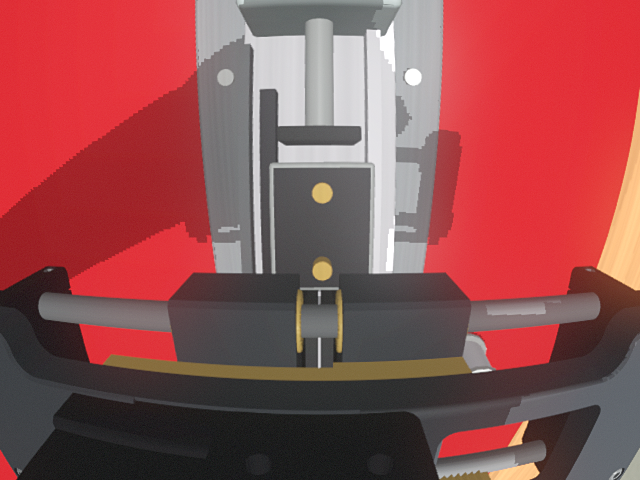

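```bash
python3 -m creep '[{"linear":[0.0001,0.001,0],"twist":[0,0,0],"fingers":1},{"linear":[0.0001,0.002,0],"twist":[0,0,0],"fingers":1},{"linear":[0.0002,0.003,0],"twist":[0,0,0],"fingers":1},{"linear":[0.0003,0.004,0],"twist":[0,0,0],"fingers":1},{"linear":[0.0003,0.005,0],"twist":[0,0,0],"fingers":1},{"linear":[0.0003,0.005,0],"twist":[0,0,0],"fingers":1}]'
python3 st.py
python3 -m creep '[{"linear":[0.0001,0.001,0],"twist":[0,0,0],"fingers":1},{"linear":[0.0001,0.002,0],"twist":[0,0,0],"fingers":1},{"linear":[0.0001,0.002,0],"twist":[0,0,0],"fingers":1}]'
python3 st.py w13
```

```text
time: 13.25
position: [0.5889, 0.0722, 0.0963]
tool_rot: [-0.168, 1.563, -0.101]
ft_force: [1.2, -5.5, 2.4]
grip_width: 0.003
bed pos [ 1.499e-01 -1.000e-04  1.800e-02] bedF [-5.96 -0.93  0.97] 13.25
10754 [[158.1, -20.5, 32.2], [207.9, 18.6, 38.4]]
xb in tool [ 0.0686  0.9976 -0.0042]
plate 2014 [215.4, 228.2, 235.4]
time: 13.55
position: [0.5888, 0.0742, 0.0958]
tool_rot: [-0.168, 1.563, -0.101]
ft_force: [1.2, -4.3, 2.7]
grip_width: 0.006
bed pos [ 1.52e-01 -1.00e-04  1.80e-02] bedF [-4.86 -0.97  1.58] 13.55
10153 [[160.1, -20.6, 32.0], [207.7, 18.6, 38.5]]
xb in tool [ 0.0688  0.9976 -0.0042]
plate 2095 [160.5, 227.2, 234.7]
```

View pics/w13.png

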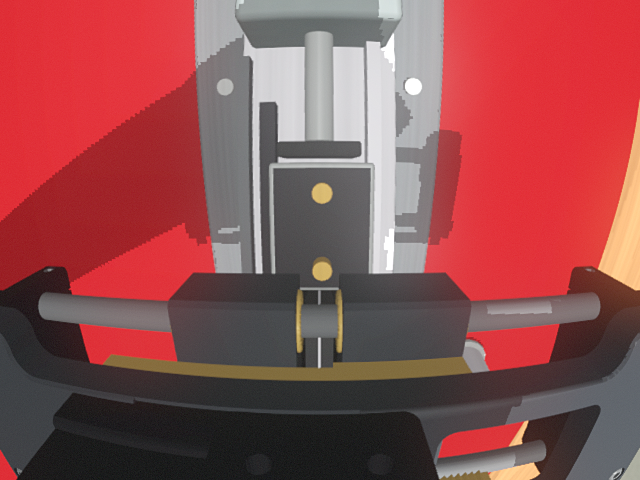

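```bash
sed -i 's/^p,d,W=wcloud/if len(sys.argv)>1 and sys.argv[1]=="f": sys.exit()\n&/' st.py
python3 -m creep '[{"linear":[0,0.001,0],"twist":[0,0,0],"fingers":1},{"linear":[0.0001,0.002,0],"twist":[0,0,0],"fingers":1},{"linear":[0.0001,0.002,0],"twist":[0,0,0],"fingers":1}]'; python3 st.py f
python3 -m creep '[{"linear":[0,0.001,0],"twist":[0,0,0],"fingers":1},{"linear":[0,0.001,0],"twist":[0,0,0],"fingers":1}]'; python3 st.py f
python3 -m creep '[{"linear":[0,0.001,0],"twist":[0,0,0],"fingers":1},{"linear":[0,0.001,0],"twist":[0,0,0],"fingers":1}]'; python3 st.py w14
```

```text
time: 13.85
position: [0.5887, 0.0763, 0.0953]
tool_rot: [-0.168, 1.563, -0.101]
ft_force: [0.6, -4.9, 1.2]
grip_width: 0.007
bed pos [ 1.542e-01 -1.000e-04  1.800e-02] bedF [-5.08 -0.33 -0.  ] 13.85
time: 14.02
position: [0.5887, 0.0767, 0.0952]
tool_rot: [-0.168, 1.563, -0.102]
ft_force: [0.6, -6.6, 1.8]
grip_width: 0.01
bed pos [ 1.546e-01 -1.000e-04  1.810e-02] bedF [-6.84 -0.31  0.21] 14.0167
time: 14.18
position: [0.5887, 0.0771, 0.0951]
tool_rot: [-0.169, 1.564, -0.103]
ft_force: [1.2, -7.3, 3.1]
grip_width: 0.004
bed pos [ 1.55e-01 -1.00e-04  1.81e-02] bedF [-7.84 -0.81  1.23] 14.1833
9371 [[163.0, -20.6, 32.0], [207.7, 18.6, 38.7]]
xb in tool [ 0.0671  0.9977 -0.0047]
plate 1986 [163.3, 228.3, 235.6]
```

View pics/w14.png

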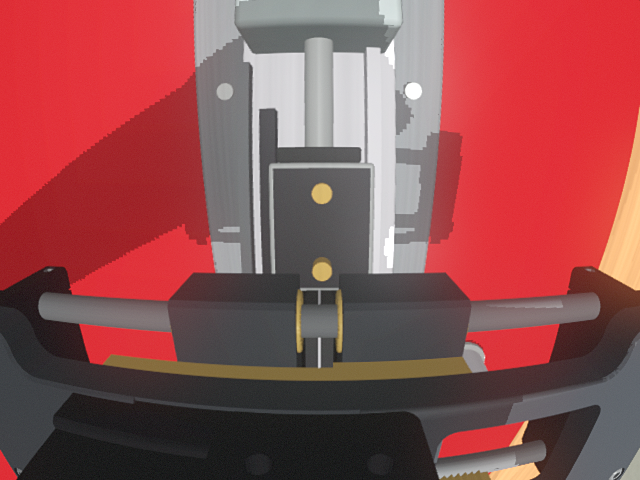

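```bash

python3 -m creep '[{"linear":[0,0.001,0],"twist":[0,0,0],"fingers":1},{"linear":[0,0.001,0],"twist":[0,0,0],"fingers":1}]'; python3 st.py f
python3 -m creep '[{"linear":[0,0.001,0],"twist":[0,0,0],"fingers":1},{"linear":[0,0.001,0],"twist":[0,0,0],"fingers":1},{"linear":[0,0.001,0],"twist":[0,0,0],"fingers":1}]'; python3 st.py f
```

```text
time: 14.4
position: [0.5887, 0.0774, 0.095]
tool_rot: [-0.169, 1.564, -0.104]
ft_force: [1.6, -8.2, 3.5]
grip_width: 0.004
bed pos [ 1.553e-01 -1.000e-04  1.810e-02] bedF [-8.82 -1.25  1.44] 14.4
time: 14.65
position: [0.5886, 0.0777, 0.0949]
tool_rot: [-0.169, 1.564, -0.105]
ft_force: [0.7, -8.4, 4.2]
grip_width: 0.003
bed pos [ 1.557e-01 -1.000e-04  1.800e-02] bedF [-9.15 -0.31  2.04] 14.65
```

```bash

python3 -m creep '[{"linear":[-0.0001,-0.003,0],"twist":[0,0,0],"fingers":1},{"linear":[-0.0005,-0.007,0],"twist":[0,0,0],"fingers":1},{"linear":[-0.001,-0.014,0],"twist":[0,0,0],"fingers":1},{"linear":[-0.0014,-0.02,0],"twist":[0,0,0],"fingers":1},{"linear":[-0.0014,-0.02,0],"twist":[0,0,0],"fingers":1}]'; python3 st.py w15
python3 -m creep '[{"linear":[-0.02,0,0],"twist":[0,0,0],"fingers":1},{"linear":[-0.05,0,0],"twist":[0,0,0],"fingers":1},{"linear":[-0.09,0,0],"twist":[0,0,0],"fingers":1},{"linear":[-0.1,-0.03,0],"twist":[0,0,0],"fingers":1},{"linear":[-0.1,-0.06,0],"twist":[0,0,0],"fingers":1},{"linear":[-0.1,-0.06,0],"twist":[0,0,0],"fingers":1},{"linear":[-0.1,-0.06,0],"twist":[0,0,0],"fingers":1}]'; python3 st.py w16
python3 - <<'E'
from h import *
p,d,W=cloud("top"); B=(W-OB)@RB; cv2.imwrite("pics/t16.png",cv2.resize(p[200:290,140:340,::-1],None,fx=4,fy=4,interpolation=cv2.INTER_CUBIC))
p,d,W=cloud("scene"); B=(W-OB)@RB; cv2.imwrite("pics/s16.png",cv2.resize(p[150:310,260:480,::-1],None,fx=3.5,fy=3.5,interpolation=cv2.INTER_CUBIC))
for l in("spool","capacitor","driver"): print(l,[np.round(x["centre"],3) for x in nets.place_of("scene",l)])
E
```

```text
time: 15.07
position: [0.5897, 0.0606, 0.0995]
tool_rot: [-0.166, 1.563, -0.1]
ft_force: [0.5, -1.3, 0.6]
grip_width: 0.007
bed pos [ 0.1379 -0.0004  0.0184] bedF [-1.41 -0.41  0.23] 15.0667
10845 [[145.9, -20.7, 32.0], [207.6, 18.7, 38.2]]
xb in tool [ 0.0701  0.9975 -0.0047]
plate 1685 [224.7, 230.7, 236.9]
time: 15.7
position: [0.5918, 0.0174, 0.2085]
tool_rot: [-0.165, 1.562, -0.103]
ft_force: [-0.6, 0.3, -0.7]
grip_width: 0.004
bed pos [ 0.07   -0.0004  0.114 ] bedF [ 0.49  0.56 -0.61] 15.7
3669 [[166.9, -20.8, 32.0], [207.7, 18.6, 38.1]]
xb in tool [ 0.0697  0.9975 -0.0075]
plate 650 [166.6, 166.9, 233.4]
spool []
capacitor [array([ 0.67 , -0.257, -0.   ])]
driver [array([ 0.671, -0.36 ,  0.003])]
```

View pics/w16.png

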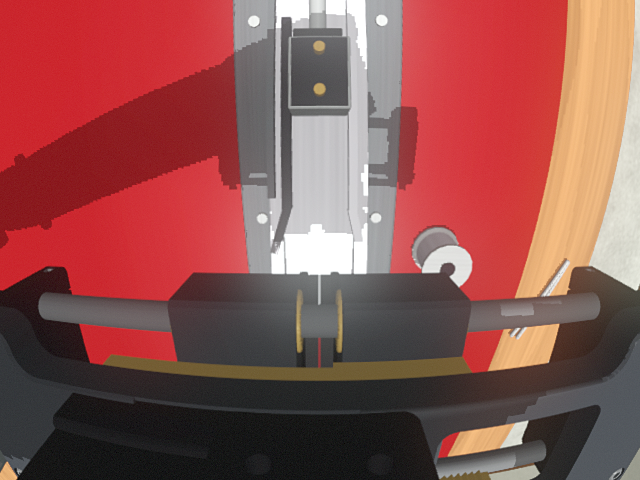

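View pics/s16.png

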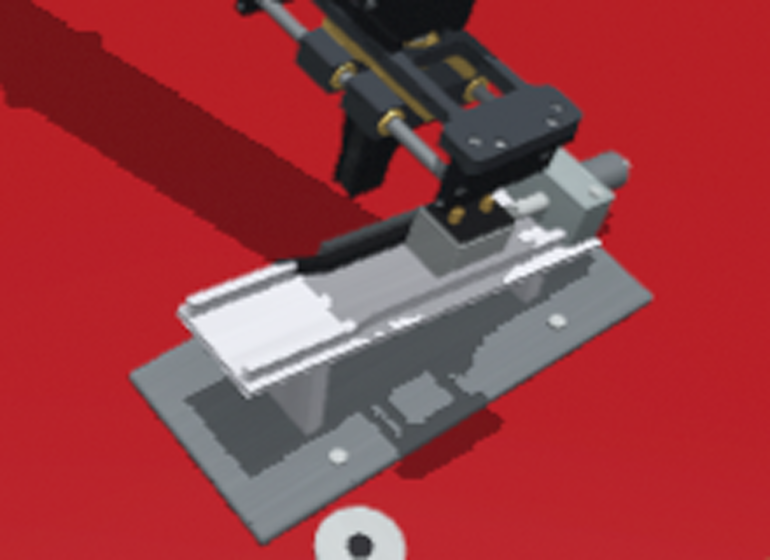

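View pics/t16.png

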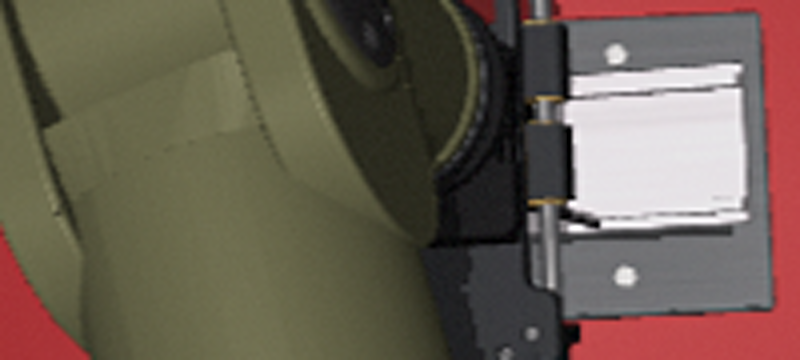

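```bash
python3 - <<'E'
from h import *
p,d,W=wcloud(); B=(W-OB)@RB
cv2.imwrite("pics/w17.png",cv2.resize(p[0:130,250:390,::-1],None,fx=4.5,fy=4.5,interpolation=cv2.INTER_CUBIC))
for v in range(18,116,3): print(v,(B[v,332]*1000).round(1))
m=(B[...,2]>.034)&(B[...,2]<.040)&(abs(B[...,1])<.03)&(B[...,0]>.15)&(B[...,0]<.25)
m=cv2.morphologyEx(m.astype(np.uint8),cv2.MORPH_OPEN,np.ones((3,3)))>0
print((np.percentile(B[m],[1,50,99],axis=0)*1000).round(1))
q=B[m];A=np.c_[q[:,:2],np.ones(len(q))];print(np.linalg.lstsq(A,q[:,2],rcond=None)[0])
for l in("spool",): print(l,[np.round(x["centre"],3) for x in nets.place_of("wrist",l)])
print(readout.get_state()["qd"].round(3))
E
```

```text
18 [247.5  -9.7   0.3]
21 [ 2.451e+02 -9.700e+00 -2.000e-01]
24 [ 2.425e+02 -9.600e+00  1.000e-01]
27 [239.8  -9.6   0.5]
30 [237.9  -9.6  -1. ]
33 [222.5  -8.4  32.8]
36 [219.8  -8.3  34.2]
39 [218.   -8.3  33.3]
42 [215.1  -8.2  35.2]
45 [212.7  -8.2  36.1]
48 [211.1  -8.2  34.7]
51 [208.1  -8.1  37.4]
54 [206.3  -8.1  36.5]
57 [204.4  -8.1  36. ]
60 [202.3  -8.1  36. ]
63 [200.3  -8.1  36.1]
66 [198.   -8.1  36.8]
69 [196.4  -8.1  35.4]
72 [194.2  -8.1  35.9]
75 [191.9  -8.   37.1]
78 [190.1  -8.1  36.2]
81 [188.1  -8.   36.4]
84 [186.1  -8.   36.4]
87 [184.2  -8.   36.3]
90 [182.2  -8.   36.4]
93 [180.1  -8.   37. ]
96 [178.4  -8.   35.9]
99 [176.6  -8.1  35. ]
102 [174.4  -8.   36.1]
105 [172.4  -8.   36.6]
108 [170.4  -8.   37. ]
111 [168.8  -8.   35.2]
114 [167.1  -8.1  33.3]
[[168.8 -18.8  34.4]
 [191.   -1.2  36.1]
 [214.9  17.   38. ]]
[ 0.0024758  -0.00134253  0.03566664]
spool [array([ 0.717, -0.052, -0.002])]
[ 0.004 -0.001  0.004 -0.002  0.     0.001  0.   ]
```

View pics/w17.png

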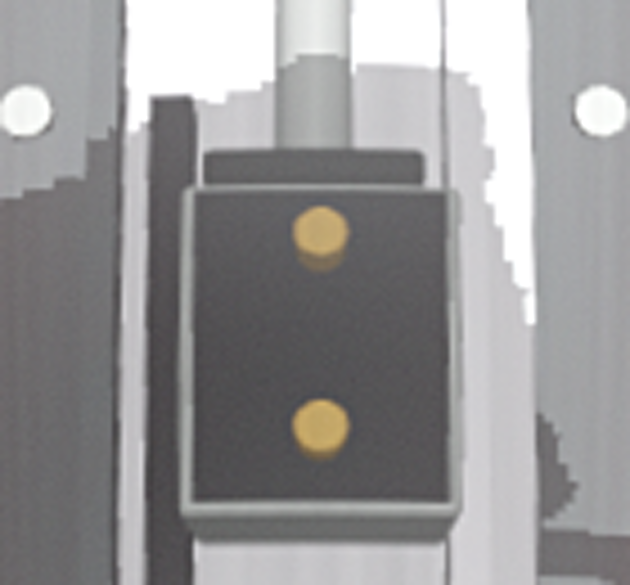

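The module is flush against the plate and flat, centred at bed x ≈ 192 mm and y ≈ -1 mm. The gripper is well clear, so I'm handing in.

```bash
python3 -c "
from bench import job; print(job.close_job())"
```

```text
the job is handed in; nothing more can be done
None
```

The steel module is against the stop plate at the bottom of the chute, and I handed the job in after about 16 s of the 64 s. The hand-in reports no verdict.

**What I did:** I picked the steel module out from its brown and purple look-alikes. I set it lengthwise at about bed x = 43 mm, y = 0 and let go, and the pictures showed it flat between the walls. I then pushed it from behind with the closed fingers through the funnel and brake, at a drag of about 3–6 N. When the force began climbing at about 2.7 N/mm, the stiffness given for the stop, I pushed about 1.5 mm further. That peaked at about 9 N on the tool, which I estimate put 4 N on the stop. Then I backed off and lifted clear.

**Last checks:**
- **Module position:** it sits at bed x ≈ 192 mm, y ≈ -1 mm. It is flat on the floor to within about 0.003 rad, terminals up, with no visible gap to the plate.
- **Contact with the stop:** I inferred this from the force curve and the picture, because nothing measures it directly.
- **Robot:** the gripper was about 10 cm clear, with no external load on the arm beyond sensor noise.
- **Spool, capacitor and screwdriver:** all three were within about 5 mm of where they started. That is about the networks' accuracy, and well inside the 15 mm limit.

**Disagreements:**
- The network's bed origin was about 2.5 mm off the gate face measured from the depth picture, so I used the depth value.
- The scene camera missed the spool in the final check because the view was partly blocked. The wrist camera found it in place.

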